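Pack the carved chess pieces

ROBOT

A 7-joint arm with a two-finger parallel gripper is mounted at the origin on the work surface. World frame = base frame: x ahead of the robot, y to its left, z up, the work surface at z = 0. Lengths are in mm, angles in rad, forces in N, time in s.
With the tool pointing down it reaches from about 350 to 900 mm from the base axis. Payload 7.2 kg.
Tool frame: the origin (TCP) lies midway between the tips of the shut fingers; the grasp point (between the pads) lies 19 mm behind it; z points along the fingers, y is the line along which they close (so a half turn about z gives the same grasp; the last joint's range is limited). The gripper opens to 85 mm and grips with 20 to 120 N. Pads are 22 mm wide; open, the fingers measure 114 mm over their backs; the gripper's body (76 mm by 85 mm) begins 54 mm behind the grasp point. The pads swing forward as they close: fully open they stand 13 mm farther back than shut.
Start: joints at [-1.273, 0.411, -0.013, 1.596, 0.006, 1.134, -0.082], TCP at [223.57, 583.648, 231.297] pointing down, gripper open.
Joint ranges: [-2.95, 2.95], [-0.29, 1.99], [-1.47, 1.44], [0.14, 2.54], [-1.03, 4.17], [0.13, 1.85], [-2.86, 2.86]. Speed limits (rad/s): [2.39, 2.39, 3.01, 3.01, 3.14, 3.14, 3.14].

INTERFACE

Orientations are given as a 3x3 rotation matrix whose columns are the frame's x, y, z axes.
In Python, from plant import sense, viewer, job gives the robot as it stands. The module is installed in compiled form; this text tells all that it offers.
- The arm moves only by the tool jog_arm, never from a script. Its arguments are lists of equal length, an entry for each row: "slide": the shift along the tool's x, y, z scaled (see below), a list of three; "turn": the turn about the tool's z scaled (see below). In form: {"slide": [[x, y, z], ...], "turn": [turn, ...]}. A call has 1 to 20 rows; each row shifts and turns the commanded pose from where the row before left it, along the tool's axes as they then stand; what a row does not reach is not made up. The controller multiplies each number of a shift by 5 cm and each number of a turn by pi/2 rad. A row lasts 1/10 s, in which the tool goes at most 50 mm and 8.59 degrees, less where a joint would pass 70% of its speed; a pose out of reach is approached as far as the arm can. A call with a number of a shift or a turn outside -1 to 1 is refused whole. A call with a gripper value outside its range is refused whole. "hand" is the finger opening in mm, from 0 to 85.4, set as the call begins (left out, the last holds). The fingers move at their own pace and stop on an object; "grip_force" is the grip in N (left out, the last holds). Time passes only in rows, so rows that do not move let the fingers close. It gives the time, the measured TCP pose, the force, the opening and the grip force at its end, in the units of the state.
- sense(): the state, without advancing time (a new reading comes with each control period).
- viewer.snapshot(name): name is "side" or "top" or "wrist"; returns a dict with "img" (384x512x3 uint8, blue, green, red), "fx", "fy", "cx", "cy" (pixels), "pose" (4x4, takes a point from camera to world coordinates). Camera axes: x right, y down, z forward; pixel columns grow to the right and rows downward; lengths in mm; the calibration is good to about 2 mm. A picture is of the moment at which its call begins. There is no depth.
- job.close_job(): hands the job in; it is judged then, once.
The state is a dict: "time_s": time; "q": joint angles; "qd": joint speeds; "joint_efforts": joint torques, N m; "tcp_pos": TCP position; "eef_rot": TCP orientation; "contact_force": force on the tool from outside, world axes, zero at the start; "ft_torque": the same for the moment, N m; "finger_gap": finger opening in mm; "grip_force": force on a finger pad.
Only numpy, scipy, OpenCV 4.12 (cv2) and the standard library are available. Lean on these libraries where they do the work, as an engineer would, in place of code of your own. Each camera call takes 0.05 s, during which the arm holds its last target. There are 200 camera calls.

TASK

Pack the four finished chess pieces on the bench into the cups of the packing board: stand each upright on the floor of the cup that has the shape and size of its foot, so the king goes into the large round cup, the pawn into the small round one, the rook into the square one and the knight into the oblong one. Set them down rather than dropping them in, and leave the uncarved rook blank and knight blank standing where they are.

Things in the scene. Friction and masses are not known exactly. Their poses are not given: they have to be found in the camera images.
- king: Finished chess king, 100 mm tall, round foot 46 mm across and 9 mm high, plain round stem 30 mm across from 22 to 66 mm height (grip here), crown 29 mm across at 78 to 82 mm, small cross on top. Origin: centre of its underside, z up. Loose, about 90 g, pale boxwood.
- knight: Finished knight (horse head, ears, muzzle to its +x, brass-dot eyes), 86 mm tall, oblong foot 58 mm along its x, 28 mm along its y, 10 mm high. Neck with flat sides, 24 mm thick along y, from 10 to 59 mm height (grip here, across y), 34 mm along x, centred 4 mm towards -x. Origin: centre of its underside, z up. Loose, about 80 g, pale boxwood.
- rook: Finished rook, 64 mm tall, square foot 40 by 40 mm (sides along its x and y), 10 mm high, round waist 29 mm across, round head 38 mm across from 40 to 54 mm height (grip here), topped by four battlements with gaps between them, 54 to 64 mm height. Origin: centre of its underside, z up. Loose, about 70 g, pale boxwood.
- pawn: Finished pawn, 58 mm tall, the smallest piece: round foot 28 mm across and 8 mm high, thin neck 14 mm across, barrel-shaped head 22 mm across from 41 to 52 mm height (grip here). Origin: centre of its underside, z up. Loose, about 40 g, pale boxwood.
- rook_blank: Uncarved rook blank, a look-alike that stays where it is: the same 40 mm square foot, then a plain straight cylinder 38 mm across with a flat top, no waist and no battlements, 64 mm tall. Origin: centre of its underside, z up. Loose, about 80 g, pale boxwood.
- knight_blank: Uncarved knight blank, a look-alike that stays where it is: the same 58 by 28 mm oblong foot, then a plain rectangular block 44 by 24 mm, no head or ears, 74 mm tall. Origin: centre of its underside, z up. Loose, about 90 g, pale boxwood.
- cup_large_round: Large round cup, 74 mm outside, 66 mm inside diameter. Fixed on the packing board, origin at the centre of its underside (which is 8 mm above the bench); z up, floor 4 mm above the origin, rim 18 mm above the origin, walls 4 mm thick.
- cup_small_round: Small round cup, 54 mm outside, 46 mm inside diameter. Fixed on the packing board, origin at the centre of its underside (which is 8 mm above the bench); z up, floor 4 mm above the origin, rim 18 mm above the origin, walls 4 mm thick.
- cup_square: Square cup, 68 mm outside, 60 mm inside, sides along its x and y. Fixed on the packing board, origin at the centre of its underside (which is 8 mm above the bench); z up, floor 4 mm above the origin, rim 18 mm above the origin, walls 4 mm thick.
- cup_oblong: Oblong cup, outside 86 mm along its x by 54 mm along its y, inside 78 by 46 mm. Fixed on the board, origin at centre of its underside (8 mm above the bench), z up; floor 4 mm and rim 18 mm above the origin, walls 4 mm. All four cups stand in a row along their y, in any order, 100 mm apart, on a light board 115 by 420 mm.
There are look-alikes about, which are no part of the job. Leave any purple look-alike of the king alone. Leave any turquoise look-alike of the pawn alone.

How it is judged (in metres and radians):
At the end, for the whole second after the job is handed in: King in the large round cup, pawn in the small round, rook in the square, knight in the oblong: each within 15 mm of its cup's centre, within 4 mm of the floor, upright within 0.12 rad, released, at rest; both blanks upright, at rest, within 20 mm of their start (horizontal distance between king and cup_large_round below 0.015 m and z of king in the frame of cup_large_round below 0.008 m and angle between each of king, knight, rook, pawn, rook_blank, knight_blank's own z axis and vertical below 0.12 rad and linear speed of each of king, knight, rook, pawn, rook_blank, knight_blank below 0.02 m/s and angular speed of each of king, knight, rook, pawn below 0.2 rad/s and horizontal distance between knight and cup_oblong below 0.015 m and z of knight in the frame of cup_oblong below 0.008 m and horizontal distance between rook and cup_square below 0.015 m and z of rook in the frame of cup_square below 0.008 m and horizontal distance between pawn and cup_small_round below 0.015 m and z of pawn in the frame of cup_small_round below 0.008 m and distance of each of rook_blank, knight_blank from where it was at the start of the episode below 0.02 m); the robot touches nothing.
It fails at once if a finished piece is let go more than 3 cm above the floor of its cup (dropped in) ((horizontal distance between king and cup_large_round below 0.03 m and z of king in the frame of cup_large_round above 0.034 m and contact force between the fingers and king below 0.02 N) or (horizontal distance between knight and cup_oblong below 0.03 m and z of knight in the frame of cup_oblong above 0.034 m and contact force between the fingers and knight below 0.02 N) or (horizontal distance between rook and cup_square below 0.03 m and z of rook in the frame of cup_square above 0.034 m and contact force between the fingers and rook below 0.02 N) or (horizontal distance between pawn and cup_small_round below 0.03 m and z of pawn in the frame of cup_small_round above 0.034 m and contact force between the fingers and pawn below 0.02 N)).
It fails at once if the rook blank is moved by more than 2 cm, lifted or knocked over (distance of rook_blank from where it was at the start of the episode above 0.02 m or angle between rook_blank's own z axis and vertical above 0.3 rad).
It fails at once if the knight blank is moved by more than 2 cm, lifted or knocked over (distance of knight_blank from where it was at the start of the episode above 0.02 m or angle between knight_blank's own z axis and vertical above 0.3 rad).
It also fails if it takes over 109 s, if anything falls off the work surface, if the arm or the gripper's body presses on something with over 40 N, if the wrist force passes 120 N, or if a joint passes its speed limit or range.

## Working session

There is one attempt and no reset: what is moved stays moved. The work goes in short steps, Python scripts to look and compute and a tool call to move; the robot and the scene stay as the last step left them, time stands still between calls to the robot, and variables do not carry over. Pictures are saved under pics/ and viewed, at most 17 in all, crops included, and the job is handed in when it is done.

Besides the shell and the picture viewer there is one more tool, called in YAML: its name, and indented under it one key for each argument. jog_arm: Moves the arm, as the interface text tells. Its arguments: {"type":"object","properties":{"slide":{"type":"array"},"turn":{"type":"array"},"hand":{"type":"number"},"grip_force":{"type":"number"}},"required":["slide","turn"]}

```bash
mkdir -p pics
cat > h.py <<'E'
import numpy as np, cv2
from plant import sense, viewer, job
def snap(n, f=None):
    s=viewer.snapshot(n)
    if f: cv2.imwrite('pics/'+f+'.png', s['img'])
    return s
def ray(s,u,v,z):
    P=np.array(s['pose']); d=P[:3,:3]@np.array([(u-s['cx'])/s['fx'],(v-s['cy'])/s['fy'],1.]); o=P[:3,3]
    return o+d*(z-o[2])/d[2]
def proj(s,p):
    P=np.array(s['pose']); c=P[:3,:3].T@(np.array(p,float)-P[:3,3])
    return s['fx']*c[0]/c[2]+s['cx'], s['fy']*c[1]/c[2]+s['cy']
E
python3 - <<'E'
from h import *
for n in ['top','side','wrist']:
    s=snap(n,n+'0'); print(n,s['fx'],s['cx'],s['cy'],np.round(s['pose'],3).tolist())
t=sense(); print(t['time_s'],t['eef_rot'],t['finger_gap'])
E
```

```text
top 354.01003380881104 255.12956127689043 193.82400209315688 [[-0.013, -0.981, 0.194, 305.61], [-1.0, 0.012, -0.008, 2.085], [0.005, -0.195, -0.981, 976.969], [0.0, 0.0, 0.0, 1.0]]
side 412.77302843919375 250.18556676594216 187.61315616957987 [[-0.985, -0.129, 0.118, 386.935], [-0.175, 0.714, -0.677, 653.353], [0.003, -0.688, -0.726, 760.973], [0.0, 0.0, 0.0, 1.0]]
wrist 346.31866727020844 259.7128068129392 184.47098392581614 [[0.358, 0.9, 0.25, 159.176], [0.934, -0.344, -0.097, 607.296], [-0.001, 0.268, -0.963, 372.107], [0.0, 0.0, 0.0, 1.0]]
0.15 [[-9.33832858e-01  3.57709495e-01 -3.33048448e-04]
 [ 3.57709630e-01  9.33832093e-01 -1.20110018e-03]
 [-1.18633610e-04 -1.24076145e-03 -9.99999223e-01]] 85.40381117373788
```

View pics/top0.png

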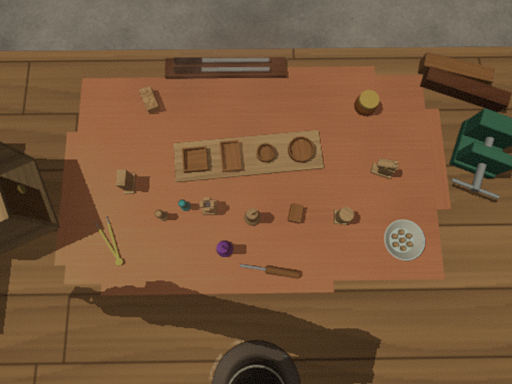

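View pics/side0.png

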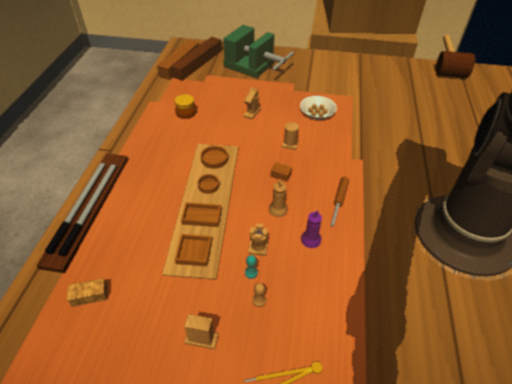

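The top view shows the pawn at (159,214), rook (208,206), king (252,216), knight (385,168), rook blank (345,215) and knight blank (126,180). The look-alikes are turquoise at (184,204) and purple at (224,248). The cups, left to right, are square, oblong, small round and large round. I'll confirm this in an enlarged crop.

Run:
```python
from h import *
a=cv2.imread('pics/top0.png')[125:265,100:420]; b=cv2.imread('pics/side0.png')
A=cv2.resize(a,(800,350),interpolation=cv2.INTER_CUBIC)
c=[b[210:350,170:330],b[70:210,225:385]]
C=[cv2.resize(x,(286,250),interpolation=cv2.INTER_CUBIC) for x in c]
B=np.zeros((250,800,3),np.uint8); B[:,:572]=np.hstack(C)
cv2.imwrite('pics/crop1.png',np.vstack([A,B]))
```

```text
(no output)
```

View pics/crop1.png

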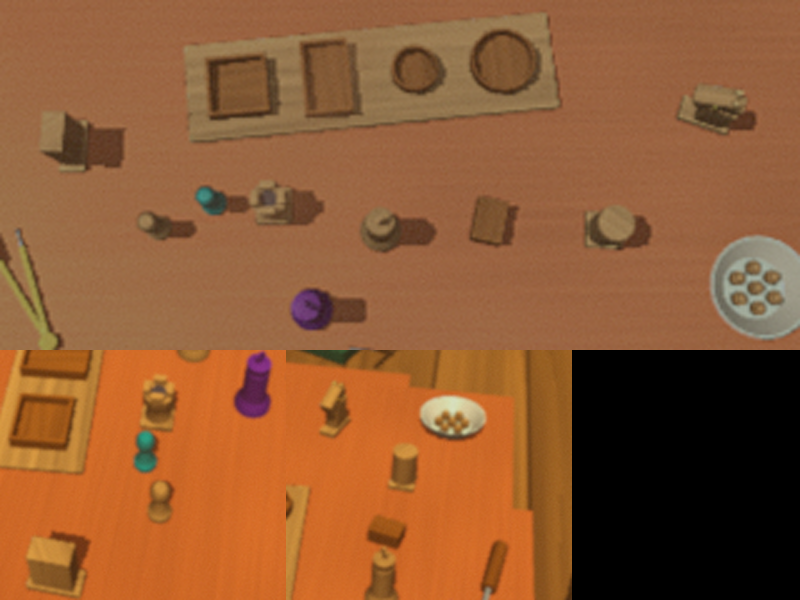

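Run:
```python
from h import *
s=snap('top')
for n,u,v,z in [('king',252,213,80),('rook',208,204,56),('pawn',159.6,213.4,47),('turq',183,203,47),('purple',224,248,80),('knight',385,167,40),('rblank',345,214,64),('kblank',125,176,74),('csq',196,159.5,26),('cob',231.5,156,26),('csm',266.5,152.5,26),('clg',302,149.5,26)]:
    print(n,ray(s,u,v,z).round(0)[:2])
```

```text
king [434.   4.]
rook [462. 119.]
pawn [440. 248.]
turq [467. 187.]
purple [346.  75.]
knight [ 562. -363.]
rblank [ 430. -238.]
kblank [536. 335.]
csq [594. 158.]
cob [603.  59.]
csm [612. -39.]
clg [ 619. -139.]
```

jog_arm:
  slide:
    - [0,0,0]
    - [0,0,0]
    - [0,0,0]
    - [0,0,0]
    - [0,0,0]
    - [0,0,0]
    - [0,0,0]
    - [0,0,0]
  turn: [0.089,0.089,0.089,0.089,0.089,0.089,0.089,0.089]

```text
time_s: 1.0
tcp_pos: [223.5, 583.5, 231.1]
eef_rot: [[-0.081, 0.997, -0.0], [0.997, 0.081, -0.0], [-0.0, -0.0, -1.0]]
contact_force: [0.0, 0.4, -0.2]
finger_gap: 85.3
grip_force: 0.0
```

jog_arm:
  slide:
    - [-0.68,0.34,0]
    - [-0.68,0.34,0]
    - [-0.68,0.34,0]
    - [-0.68,0.34,0]
    - [-0.68,0.34,0]
    - [-0.68,0.34,0]
    - [-0.68,0.34,0]
    - [-0.68,0.34,0]
    - [-0.68,0.34,0]
    - [-0.68,0.34,0]
    - [-0.68,0.34,0]
    - [-0.68,0.34,0]
    - [-0.68,0.34,0]
    - [-0.68,0.34,0]
    - [0,0,0]
    - [0,0,0]
  turn: [0,0,0,0,0,0,0,0,0,0,0,0,0,0,0,0]

```text
time_s: 2.6
tcp_pos: [502.0, 129.3, 231.2]
eef_rot: [[-0.084, 0.996, -0.0], [0.996, 0.084, -0.0], [-0.0, -0.0, -1.0]]
contact_force: [0.4, 0.9, -0.6]
finger_gap: 85.5
grip_force: 0.0
```

Run:
```python
from h import *
import pickle
s=snap('wrist','wA'); pickle.dump(s,open('wA.pkl','wb'))
t=sense(); print(t['time_s'],np.round(t['tcp_pos'],1),np.degrees(np.arctan2(t['eef_rot'][1][0],t['eef_rot'][0][0])))
```

```text
2.65 [501.5 130.5 231.1] 94.95668544382804
```

View pics/wA.png

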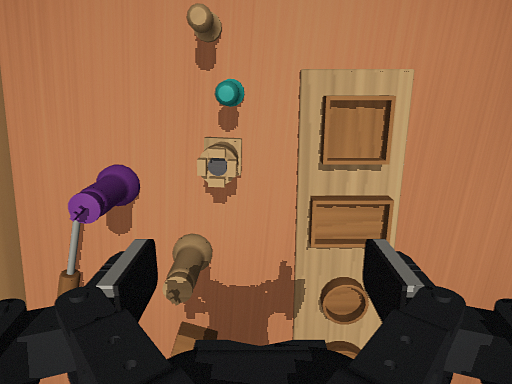

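jog_arm:
  slide:
    - [-0.69,0.43,-0.5]
    - [-0.69,0.43,-0.5]
    - [-0.69,0.43,-0.5]
    - [-0.69,0.43,-0.5]
    - [0,0,0]
    - [0,0,0]
  turn: [0,0,0,0,0,0]

```text
time_s: 3.25
tcp_pos: [599.5, 0.8, 331.1]
eef_rot: [[-0.087, 0.996, -0.0], [0.996, 0.087, 0.0], [0.0, 0.0, -1.0]]
contact_force: [0.2, 0.5, -0.0]
finger_gap: 85.6
grip_force: 0.0
```

Run:
```python
from h import *
import pickle
s=snap('wrist','wC'); pickle.dump(s,open('wC.pkl','wb'))
t=sense(); print(t['time_s'],np.round(t['tcp_pos'],1))
cv2.imwrite('pics/wC2.png',cv2.resize(s['img'][0:384,150:400],None,fx=1.56,fy=1.56,interpolation=cv2.INTER_CUBIC))
```

```text
3.3 [598.9   1.9 330.5]
```

View pics/wC.png

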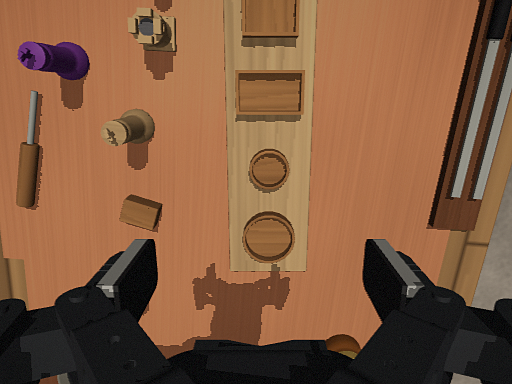

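jog_arm:
  slide:
    - [-0.95,-0.25,0.35]
    - [-0.95,-0.25,0.35]
    - [-0.95,-0.25,0.35]
    - [-0.95,-0.25,0.35]
    - [-0.95,-0.25,0.35]
    - [-0.95,-0.25,0.35]
    - [0,0,0]
    - [0,0,0]
  turn: [0,0,0,0,0,0,0,0]

```text
time_s: 4.1
tcp_pos: [550.7, -277.2, 229.2]
eef_rot: [[-0.086, 0.996, -0.002], [0.996, 0.086, 0.002], [0.002, -0.002, -1.0]]
contact_force: [0.2, 1.1, 1.1]
finger_gap: 85.2
grip_force: 0.0
```

Run:
```python
from h import *
import pickle
s=snap('wrist','wB'); pickle.dump(s,open('wB.pkl','wb'))
t=sense(); print(t['time_s'],np.round(t['tcp_pos'],1))
```

```text
4.15 [ 551.8 -275.9  229.8]
```

View pics/wB.png

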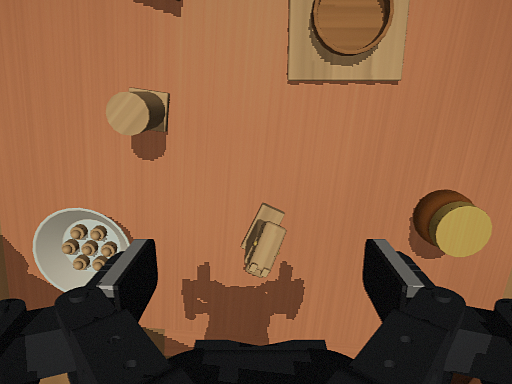

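Viewed: wA shows the pawn head at (200,15), rook (217,165), king (188,265), and square cup (360,130). wC shows the oblong cup at (269,91), small round (269,168) and large round (268,236). wB shows the knight at (262,240), with the muzzle pointing down. I'll enlarge the knight.

Run:
```python
from h import *
import pickle
im=cv2.imread('pics/wB.png')[190:290,220:310]
L=lambda f:pickle.load(open(f,'rb'))
A,B,C=L('wA.pkl'),L('wB.pkl'),L('wC.pkl')
a=cv2.imread('pics/wA.png')
K=cv2.resize(im,(540,600),interpolation=cv2.INTER_CUBIC)
P=cv2.resize(a[0:50,180:235],(260,236)); R=cv2.resize(a[130:192,190:250],(260,269))
O=np.zeros((600,800,3),np.uint8); O[:,:540]=K; O[:236,540:]=P; O[240:509,540:]=R
cv2.imwrite('pics/kn.png',O)
for n,s,u,v,z in [('sq',A,361,128,26),('ob',A,351,220,26),('ob',C,269,91,26),('sm',C,269.5,168,26),('sm',A,345,298,26),('lg',C,268.5,236,26),('pawn',A,200,15,58),('rook',A,217,165,64),('king top',A,174,292,100),('foot',A,192.5,250,5)]:
    print(n,ray(s,u,v,z).round(1))
for s,z in[(A,54),(B,0)]:print(np.array(s['pose'])[:3,3])
```

```text
sq [598.9 167.   26. ]
ob [604.1  69.4  26. ]
ob [604.6  65.8  26. ]
sm [614.5 -32.   26. ]
sm [612.  -25.6  26. ]
lg [ 622.2 -128.9   26. ]
pawn [441.  250.7  58. ]
rook [462.3 126.   64. ]
king top [433.7  15.  100. ]
foot [432.7   9.1   5. ]
[495.51066941 196.63871708 372.72356445]
[ 544.45236775 -210.09124894  370.93734317]
```

View pics/kn.png

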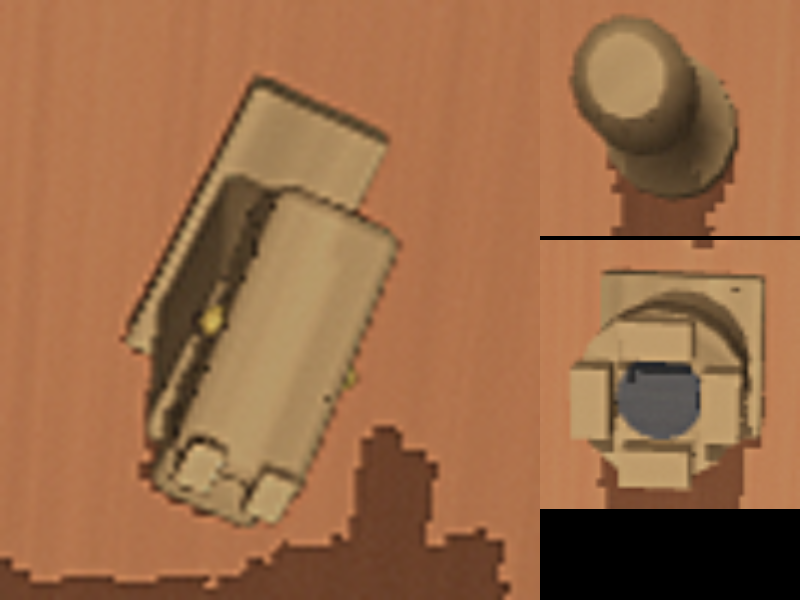

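Run:
```python
from h import *
import pickle
L=lambda f:pickle.load(open(f,'rb'))
A,B,C=L('wA.pkl'),L('wB.pkl'),L('wC.pkl'); T=snap('top'); S=snap('side')
for n,s,pts in [('top',T,[(174,143),(318.8,130.6),(323.2,167.4),(176,181)]),('side',S,[(167,272),(201,144),(239,146),(218,276)]),('A',A,[(301,69),(413,70)]),('C',C,[(231,271),(306,271)]),('B',B,[(287.5,81),(403,81)])]:
    p=[ray(s,*q,8)[:2] for q in pts]; print(n,np.round(p,1).tolist())
# scene points seen in all: turquoise and purple centroids
def cen(im,kind):
    h=cv2.cvtColor(im,cv2.COLOR_BGR2HSV); lo,hi=((80,100,40),(100,255,255)) if kind=='t' else ((125,100,30),(155,255,255))
    m=cv2.inRange(h,lo,hi); n,l,st,c=cv2.connectedComponentsWithStats(m); i=1+np.argmax(st[1:,4]); return st[i],c[i]
for n,s in [('top',T),('A',A),('side',S)]:
    st,c=cen(s['img'],'t'); print(n,'turq',st,c.round(1),ray(s,*c,25).round(1))
for g in (0,):
    print('tcp in A',proj(A,[501.5,130.5,231.1]),'in wrist C',proj(C,[598.9,1.9,330.5]))
```

```text
top [[649.2, 225.2], [682.0, -192.4], [571.7, -199.6], [537.1, 216.1]]
side [[639.1, 222.5], [674.2, -190.0], [568.2, -200.6], [531.4, 213.0]]
A [[534.9, 218.4], [646.7, 226.9]]
C [[572.8, -198.2], [684.6, -188.5]]
B [[570.8, -200.2], [686.2, -190.2]]
top turq [179 200   6   7  27] [181.3 202.8] [471.9 196.   25. ]
A turq [215  79  29  28 615] [229.5  92.3] [466.5 190.2  25. ]
side turq [248 256   7   8  39] [250.9 259.4] [468.9 171.6  25. ]
tcp in A (np.float64(260.76500393592954), np.float64(242.8228191725042)) in wrist C (np.float64(260.4151173259134), np.float64(242.4809204491284))
```

Run:
```python
from h import *
import pickle
L=lambda f:pickle.load(open(f,'rb'))
A,B,C=L('wA.pkl'),L('wB.pkl'),L('wC.pkl')
p1,p2,p3=[ray(B,*p,10)[:2] for p in [(263.2,203.7),(284.5,213),(241.8,247.8)]]
print('kn',p1,p2,p3,np.linalg.norm(p1-p2),np.linalg.norm(p1-p3),'ctr',(p2+p3)/2,np.degrees(np.arctan2(*(p3-p1)[::-1])),np.degrees(np.arctan2(*(p2-p1)[::-1])))
for n,s,u,v,z in [('pawn top',A,198,15.9,58),('rook top',A,216.5,168,64),('rook foot',A,223.2,156.7,10),('king A crown',A,174.5,289,82),('foot A',A,193,252,9),('king C crown',C,116,133,82),('foot C',C,134,127,9)]:
    print(n,ray(s,u,v,z).round(1))
```

```text
kn [ 557.92366662 -330.98449013] [ 582.3596251  -339.73269632] [ 538.34500524 -385.81285474] 25.95471399287799 58.21918538961484 ctr [ 560.35231517 -362.77277553] -109.65113872299703 -19.69764391641949
pawn top [439.4 249.8  58. ]
rook top [462.  123.2  64. ]
rook foot [462.6 123.3  10. ]
king A crown [430.1   6.3  82. ]
foot A [434.    8.7   9. ]
king C crown [436.    5.7  82. ]
foot C [430.7   4.2   9. ]
```

jog_arm:
  slide:
    - [0,0,0]
    - [0,0,0]
    - [0,0,0]
    - [0,0,0]
    - [0,0,0]
  turn: [0.091,0.091,0.091,0,0]

```text
time_s: 4.75
tcp_pos: [552.2, -276.7, 230.7]
eef_rot: [[0.329, 0.944, 0.0], [0.944, -0.329, 0.0], [0.0, 0.0, -1.0]]
contact_force: [-0.3, 0.0, 0.2]
finger_gap: 85.3
grip_force: 0.0
```

```bash
cat >> h.py <<'E'
def go(x,y,z,yaw=None):
    t=sense(); R=np.array(t['eef_rot']); d=R.T@(np.array([x,y,z])-t['tcp_pos']); a=np.degrees(np.arctan2(R[1,1],R[0,1]))
    print('t',t['time_s'],'tcp',np.round(t['tcp_pos'],1),'yaw(y)',a.round(2),'q7',round(t['q'][6],2),'gap',round(t['finger_gap'],1),'slide total/50',(d/50).round(3),'turn' ,None if yaw is None else round((a-yaw)/90,3))
E
python3 -c "
from h import *
go(561.5,-359,23,-19.65)"
```

```text
t 4.75 tcp [ 552.2 -276.7  230.7] yaw(y) -19.22 q7 0.35 gap 85.3 slide total/50 [-1.495  0.716  4.154] turn 0.005
```

jog_arm:
  slide:
    - [-0.5,0.24,0]
    - [-0.5,0.24,0]
    - [-0.495,0.236,0]
    - [0,0,0]
    - [0,0,0.5]
    - [0,0,0.5]
    - [0,0,0.5]
    - [0,0,0.5]
    - [0,0,0.5]
    - [0,0,0.5]
    - [0,0,0.5]
    - [0,0,0.4]
    - [0,0,0.254]
    - [0,0,0]
    - [0,0,0]
  turn: [0.005,0,0,0,0,0,0,0,0,0,0,0,0,0,0]

```text
time_s: 6.25
tcp_pos: [560.1, -360.9, 23.5]
eef_rot: [[0.342, 0.94, 0.001], [0.94, -0.342, -0.0], [0.0, 0.001, -1.0]]
contact_force: [1.0, 0.6, 0.9]
finger_gap: 85.5
grip_force: 0.0
```

Run:
```python
from h import *
go(561.5,-359,23,-19.65)
s=snap('wrist','g1')
```

```text
t 6.25 tcp [ 560.1 -360.9   23.5] yaw(y) -19.98 q7 0.58 gap 85.5 slide total/50 [0.045 0.013 0.011] turn -0.004
```

View pics/g1.png

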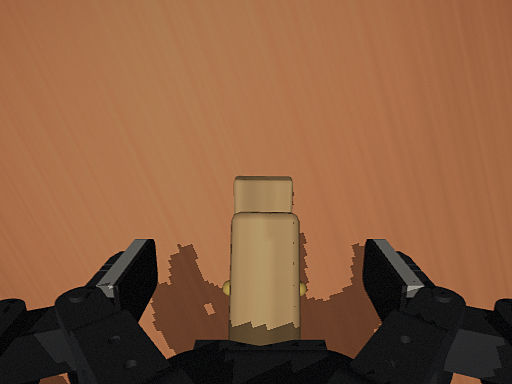

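The knight is square between the fingers, centred at column 265. Closing.

jog_arm:
  slide:
    - [0.04,0,0]
    - [0,0,0]
    - [0,0,0]
    - [0,0,0]
    - [0,0,0]
    - [0,0,0]
    - [0,0,0]
    - [0,0,0]
    - [0,0,0]
    - [0,0,0]
  turn: [0,0,0,0,0,0,0,0,0,0]
  hand: 0
  grip_force: 40

```text
time_s: 7.3
tcp_pos: [560.6, -359.3, 23.3]
eef_rot: [[0.343, 0.939, 0.001], [0.939, -0.343, -0.0], [-0.0, 0.001, -1.0]]
contact_force: [-0.1, 0.8, 4.6]
finger_gap: 23.0
grip_force: 40.2
```

jog_arm:
  slide:
    - [0,0,-0.1]
    - [0,0,-0.3]
    - [0,0,-0.5]
    - [0,0,-0.5]
    - [0,0,-0.5]
    - [0,0,-0.4]
    - [0,0,0]
    - [0,0,0]
  turn: [0,0,0,0,0,0,0,0]

```text
time_s: 8.1
tcp_pos: [560.4, -359.0, 138.4]
eef_rot: [[0.343, 0.939, 0.001], [0.939, -0.343, 0.0], [0.0, 0.001, -1.0]]
contact_force: [0.5, 0.0, -1.2]
finger_gap: 23.6
grip_force: 39.5
```

jog_arm:
  slide:
    - [0,0,0]
    - [0,0,0]
    - [0,0,0]
    - [0,0,0]
    - [0,0,0]
    - [0,0,0]
    - [0,0,0]
    - [0,0,0]
    - [0,0,0]
    - [0,0,0]
  turn: [0.09,0.09,0.09,0.09,0.09,0.09,0.09,0.09,0,0]

```text
time_s: 9.1
tcp_pos: [559.9, -358.7, 136.8]
eef_rot: [[0.996, 0.094, -0.002], [0.094, -0.996, 0.0], [-0.002, -0.001, -1.0]]
contact_force: [0.3, 0.5, -0.8]
finger_gap: 23.6
grip_force: 39.5
```

```bash
python3 -c "
from h import *
go(609.4,64.1,36,-84.9)"
```

```text
t 9.1 tcp [ 559.9 -358.7  136.8] yaw(y) -84.63 q7 -0.44 gap 23.6 slide total/50 [ 1.781 -8.326  2.018] turn 0.003
```

jog_arm:
  slide:
    - [0.148,-0.4,0]
    - [0.148,-0.7,0]
    - [0.148,-0.7,0]
    - [0.148,-0.7,0]
    - [0.148,-0.7,0]
    - [0.148,-0.7,0]
    - [0.148,-0.7,0]
    - [0.148,-0.7,0]
    - [0.148,-0.7,0]
    - [0.148,-0.7,0]
    - [0.148,-0.7,0]
    - [0.153,-0.6,0]
    - [0,-0.326,0]
    - [0,0,0]
    - [0,0,0]
    - [0,0,0]
  turn: [0.003,0,0,0,0,0,0,0,0,0,0,0,0,0,0,0]

```text
time_s: 10.7
tcp_pos: [613.4, 60.9, 138.2]
eef_rot: [[0.997, 0.083, 0.0], [0.083, -0.997, -0.001], [0.0, 0.001, -1.0]]
contact_force: [0.1, 0.7, -1.0]
finger_gap: 23.8
grip_force: 39.5
```

```bash
python3 -c "
from h import *
go(609.4,64.1,36,-84.9); print(np.round(sense()['q'],2)); snap('wrist','p1')"
```

```text
t 10.7 tcp [613.4  60.9 138.2] yaw(y) -85.25 q7 -1.07 gap 23.8 slide total/50 [-0.075 -0.072  2.044] turn -0.004
[-0.85  0.7   1.03  1.76 -0.67  1.08 -1.07]
```

View pics/p1.png

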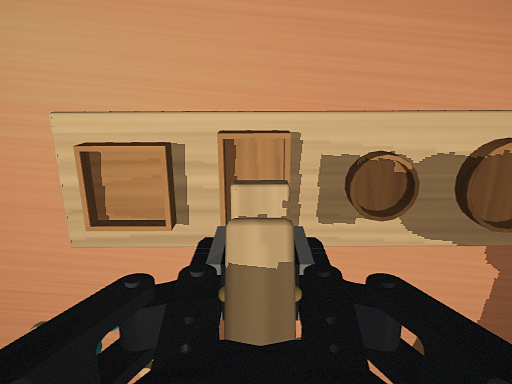

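```bash
python3 -c "
from h import *
s=snap('wrist')
for p in [(218,131.5,26),(292,131.5,26),(75,143.5,26),(168,143,26),(346,185,26),(419,185,26),(382,151,26)]: print(p,ray(s,*p).round(1))
print(np.array(s['pose'])[:3,3].round(1))
u=np.array([.996,.0885,0])
print(605.4+43*u[0],63.8+43*u[1])"
```

```text
(218, 131.5, 26) [647.4  94.1  26. ]
(292, 131.5, 26) [651.9  40.3  26. ]
(75, 143.5, 26) [629.9 198.6  26. ]
(168, 143, 26) [636.  130.4  26. ]
(346, 185, 26) [615.  -5.  26.]
(419, 185, 26) [619.5 -60.4  26. ]
(382, 151, 26) [643.1 -27.7  26. ]
[680.5  66.3 279.8]
648.228 67.60549999999999
```

jog_arm:
  slide:
    - [-0.07,-0.07,0]
    - [0,0,0.3]
    - [0,0,0.4]
    - [0,0,0.4]
    - [0,0,0.4]
    - [0,0,0.2]
    - [0,0,0.15]
    - [0,0,0.1]
    - [0,0,0.06]
    - [0,0,0.02]
    - [0,0,0]
    - [0,0,0]
  turn: [-0.004,0,0,0,0,0,0,0,0,0,0,0]

```text
time_s: 12.0
tcp_pos: [610.1, 66.6, 36.9]
eef_rot: [[0.996, 0.091, 0.001], [0.091, -0.996, 0.0], [0.001, -0.0, -1.0]]
contact_force: [-0.1, -0.9, -1.4]
finger_gap: 23.8
grip_force: 39.5
```

jog_arm:
  slide:
    - [0,0.04,0.02]
    - [0,0,0.01]
    - [0,0,0]
    - [0,0,0]
  turn: [0,0,0,0]

```text
time_s: 12.4
tcp_pos: [610.2, 64.1, 35.3]
eef_rot: [[0.996, 0.091, 0.0], [0.091, -0.996, -0.0], [0.0, 0.0, -1.0]]
contact_force: [-1.9, -1.0, 4.6]
finger_gap: 23.2
grip_force: 39.9
```

jog_arm:
  slide:
    - [0,0,0]
    - [0,0,0]
    - [0,0,0]
    - [0,0,0]
    - [0,0,0]
  turn: [0,0,0,0,0]
  hand: 50

```text
time_s: 12.9
tcp_pos: [610.0, 64.6, 34.8]
eef_rot: [[0.996, 0.091, -0.0], [0.091, -0.996, 0.0], [-0.0, -0.0, -1.0]]
contact_force: [-0.6, 0.2, -0.1]
finger_gap: 49.7
grip_force: 0.0
```

jog_arm:
  slide:
    - [0,0,-0.2]
    - [0,0,-0.4]
    - [0,0,-0.6]
    - [0,0,-0.7]
    - [0,0,-0.7]
    - [0,0,-0.7]
    - [0,0,-0.6]
    - [0,0,0]
    - [0,0,0]
  turn: [0,0,0,0,0,0,0,0,0]

```text
time_s: 13.8
tcp_pos: [610.2, 64.5, 230.9]
eef_rot: [[0.996, 0.091, 0.001], [0.091, -0.996, 0.001], [0.002, -0.001, -1.0]]
contact_force: [0.3, -0.4, -1.8]
finger_gap: 49.6
grip_force: 0.0
```

```bash
python3 -c "
from h import *
go(462.3,123.3,28,5); s=snap('wrist','p2')"
```

```text
t 13.8 tcp [610.2  64.5 230.9] yaw(y) -84.77 q7 -1.14 gap 49.6 slide total/50 [-2.845 -1.438  4.054] turn -0.997
```

View pics/p2.png

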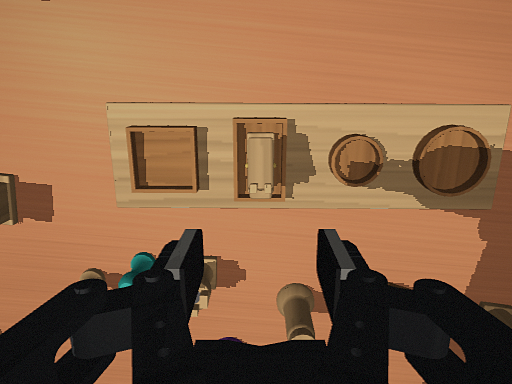

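jog_arm:
  slide:
    - [0,0,0]
    - [0,0,0]
    - [0,0,0]
    - [0,0,0]
    - [0,0,0]
    - [0,0,0]
    - [0,0,0]
    - [0,0,0]
    - [0,0,0]
    - [0,0,0]
    - [0,0,0]
    - [0,0,0]
    - [0,0,0]
  turn: [-0.0906,-0.0906,-0.0906,-0.0906,-0.0906,-0.0906,-0.0906,-0.0906,-0.0906,-0.0906,-0.0906,0,0]
  hand: 75

```text
time_s: 15.15
tcp_pos: [609.5, 64.3, 229.1]
eef_rot: [[-0.081, 0.997, -0.001], [0.997, 0.081, -0.0], [0.0, -0.001, -1.0]]
contact_force: [0.5, 0.3, 0.1]
finger_gap: 74.7
grip_force: 0.0
```

```bash
python3 -c "
from h import *
go(462.3,123.3,27,5)"
```

```text
t 15.15 tcp [609.5  64.3 229.1] yaw(y) 4.67 q7 0.19 gap 74.7 slide total/50 [ 1.416 -2.833  4.046] turn -0.004
```

jog_arm:
  slide:
    - [0.28,-0.57,0]
    - [0.28,-0.57,0]
    - [0.28,-0.57,0]
    - [0.28,-0.57,0]
    - [0.28,-0.55,0]
    - [0,0,0]
    - [0,0,0]
    - [0,0,0.5]
    - [0,0,0.5]
    - [0,0,0.5]
    - [0,0,0.5]
    - [0,0,0]
    - [0,0,0]
  turn: [0,0,0,0,0,0,0,0,0,0,0,0,0]

```text
time_s: 16.45
tcp_pos: [463.8, 121.1, 130.0]
eef_rot: [[-0.083, 0.997, -0.0], [0.997, 0.083, -0.002], [-0.001, -0.0, -1.0]]
contact_force: [-0.2, -0.4, 0.8]
finger_gap: 75.1
grip_force: 0.0
```

```bash
python3 -c "
from h import *
go(462.3,123.3,27,5); s=snap('wrist','g2'); print(proj(s,[462.3,123.3,64]))
im=s['img'];u,v=map(int,proj(s,[462.3,123.3,64])); cv2.imwrite('pics/g2.png',im)"
```

```text
t 16.45 tcp [463.8 121.1 130. ] yaw(y) 4.78 q7 0.03 gap 75.1 slide total/50 [ 0.049 -0.026  2.06 ] turn -0.002
(np.float64(258.9550621133064), np.float64(195.94355133090693))
```

View pics/g2.png

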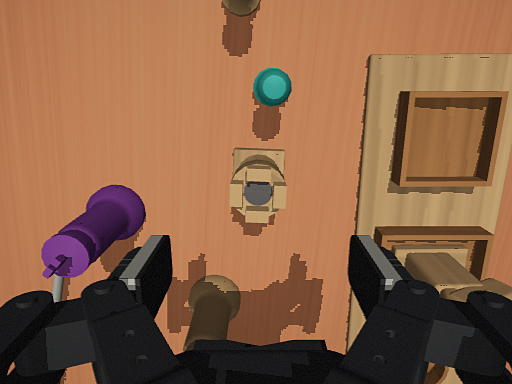

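jog_arm:
  slide:
    - [0.08,-0.026,0.3]
    - [0,0,0.4]
    - [0,0,0.4]
    - [0,0,0.4]
    - [0,0,0.3]
    - [0,0,0.2]
    - [0,0,0.06]
    - [0,0,0]
    - [0,0,0]
  turn: [0,0,0,0,0,0,0,0,0]

```text
time_s: 17.4
tcp_pos: [462.0, 126.1, 27.7]
eef_rot: [[-0.086, 0.996, 0.001], [0.996, 0.086, 0.001], [0.001, 0.001, -1.0]]
contact_force: [-0.6, 0.3, 0.6]
finger_gap: 74.9
grip_force: 0.0
```

jog_arm:
  slide:
    - [0,0,0]
    - [0,0,0]
    - [0,0,0]
    - [0,0,0]
    - [0,0,0]
    - [0,0,0]
    - [0,0,0]
    - [0,0,0]
  turn: [0,0,0,0,0,0,0,0]
  hand: 0

```text
time_s: 18.2
tcp_pos: [461.7, 126.1, 27.4]
eef_rot: [[-0.086, 0.996, 0.001], [0.996, 0.086, 0.001], [0.001, 0.001, -1.0]]
contact_force: [-1.2, -0.2, 5.7]
finger_gap: 36.5
grip_force: 39.2
```

jog_arm:
  slide:
    - [0,0,-0.1]
    - [0,0,-0.3]
    - [0,0,-0.5]
    - [0,0,-0.5]
    - [0,0,-0.5]
    - [0,0,-0.5]
    - [0,0,0]
    - [0,0,0]
  turn: [0,0,0,0,0,0,0,0]

```text
time_s: 19.0
tcp_pos: [461.3, 126.3, 147.1]
eef_rot: [[-0.086, 0.996, 0.001], [0.996, 0.086, 0.001], [0.001, 0.001, -1.0]]
contact_force: [-0.4, -0.1, -0.1]
finger_gap: 36.4
grip_force: 40.1
```

```bash
python3 -c "
from h import *
go(597.5,162.5,40,5.1)"
```

```text
t 19.0 tcp [461.3 126.3 147.1] yaw(y) 4.95 q7 0.0 gap 36.4 slide total/50 [0.484 2.774 2.145] turn -0.002
```

jog_arm:
  slide:
    - [0.08,0.46,0]
    - [0.08,0.46,0]
    - [0.08,0.46,0]
    - [0.08,0.46,0]
    - [0.08,0.46,0]
    - [0.08,0.46,0]
    - [0,0,0]
    - [0,0,0]
    - [0,0,0]
  turn: [0,0,0,0,0,0,0,0,0]

```text
time_s: 19.9
tcp_pos: [595.6, 161.1, 145.9]
eef_rot: [[-0.085, 0.996, -0.002], [0.996, 0.085, -0.001], [-0.001, -0.002, -1.0]]
contact_force: [-1.1, 0.0, -0.0]
finger_gap: 36.6
grip_force: 40.3
```

```bash
python3 -c "
from h import *
go(597.5,162.5,40,5.1)"
```

```text
t 19.9 tcp [595.6 161.1 145.9] yaw(y) 4.9 q7 0.08 gap 36.6 slide total/50 [0.025 0.045 2.117] turn -0.002
```

jog_arm:
  slide:
    - [0.02,0.04,0.3]
    - [0,0,0.4]
    - [0,0,0.4]
    - [0,0,0.4]
    - [0,0,0.25]
    - [0,0,0.2]
    - [0,0,0.1]
    - [0,0,0.04]
    - [0,0,0]
    - [0,0,0]
  turn: [0,0,0,0,0,0,0,0,0,0]

```text
time_s: 20.9
tcp_pos: [599.2, 163.0, 43.1]
eef_rot: [[-0.086, 0.996, 0.001], [0.996, 0.086, 0.0], [0.0, 0.001, -1.0]]
contact_force: [-0.0, 0.3, -0.3]
finger_gap: 36.8
grip_force: 40.3
```

jog_arm:
  slide:
    - [0,-0.02,0.04]
    - [0,0,0.02]
    - [0,0,0.01]
    - [0,0,0]
    - [0,0,0]
  turn: [0,0,0,0,0]

```text
time_s: 21.4
tcp_pos: [597.9, 162.9, 39.5]
eef_rot: [[-0.086, 0.996, 0.0], [0.996, 0.086, 0.001], [0.001, 0.0, -1.0]]
contact_force: [-1.1, -0.1, 4.4]
finger_gap: 36.4
grip_force: 40.7
```

Contact with the cup floor. Release, retreat, then head for the pawn.

jog_arm:
  slide:
    - [0,0,0]
    - [0,0,0]
    - [0,0,0]
    - [0,0,0]
    - [0,0,0]
  turn: [0,0,0,0,0]
  hand: 60

```text
time_s: 21.9
tcp_pos: [597.7, 162.8, 38.8]
eef_rot: [[-0.086, 0.996, -0.0], [0.996, 0.086, -0.0], [-0.0, -0.0, -1.0]]
contact_force: [0.3, 0.6, 0.4]
finger_gap: 59.8
grip_force: 0.0
```

jog_arm:
  slide:
    - [0,0,-0.2]
    - [0,0,-0.4]
    - [0,0,-0.6]
    - [0,0,-0.7]
    - [0,0,-0.7]
    - [0,0,-0.6]
    - [0,0,0]
    - [0,0,0]
  turn: [0,0,0,0,0,0,0,0]

```text
time_s: 22.7
tcp_pos: [598.0, 162.9, 200.1]
eef_rot: [[-0.086, 0.996, 0.002], [0.996, 0.086, 0.001], [0.001, 0.002, -1.0]]
contact_force: [0.2, 0.4, -0.9]
finger_gap: 59.9
grip_force: 0.0
```

```bash
python3 -c "
from h import *
go(439.4,249.8,130,5.1)"
```

```text
t 22.7 tcp [598.  162.9 200.1] yaw(y) 4.93 q7 0.05 gap 59.9 slide total/50 [ 2.003 -3.013  1.398] turn -0.002
```

jog_arm:
  slide:
    - [0.286,-0.43,0]
    - [0.286,-0.43,0]
    - [0.286,-0.43,0]
    - [0.286,-0.43,0]
    - [0.286,-0.43,0]
    - [0.286,-0.43,0]
    - [0.286,-0.43,0]
    - [0,0,0.4]
    - [0,0,0.5]
    - [0,0,0.5]
    - [0,0,0]
    - [0,0,0]
  turn: [0,0,0,0,0,0,0,0,0,0,0,0]

```text
time_s: 23.9
tcp_pos: [438.8, 248.9, 128.6]
eef_rot: [[-0.085, 0.996, -0.001], [0.996, 0.085, -0.002], [-0.002, -0.001, -1.0]]
contact_force: [0.6, -0.2, 0.7]
finger_gap: 60.1
grip_force: 0.0
```

```bash
python3 -c "
from h import *
go(439.4,249.8,27,5.1); s=snap('wrist','g3'); print(proj(s,[439.4,249.8,58]))"
```

```text
t 23.9 tcp [438.8 248.9 128.6] yaw(y) 4.89 q7 -0.21 gap 60.1 slide total/50 [0.019 0.016 2.031] turn -0.002
(np.float64(262.1282353467471), np.float64(196.01533024822623))
```

View pics/g3.png

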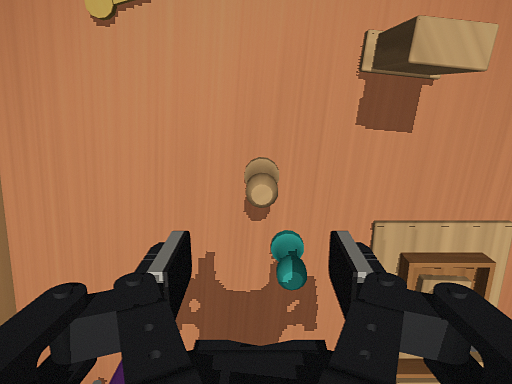

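jog_arm:
  slide:
    - [0.075,0.016,0.3]
    - [0,0,0.4]
    - [0,0,0.4]
    - [0,0,0.4]
    - [0,0,0.3]
    - [0,0,0.2]
    - [0,0,0.03]
    - [0,0,0]
    - [0,0,0]
  turn: [0,0,0,0,0,0,0,0,0]

```text
time_s: 24.85
tcp_pos: [440.2, 253.7, 28.1]
eef_rot: [[-0.086, 0.996, 0.001], [0.996, 0.086, 0.001], [0.001, 0.001, -1.0]]
contact_force: [-0.5, -0.2, -0.1]
finger_gap: 60.3
grip_force: 0.0
```

jog_arm:
  slide:
    - [0,0,0]
    - [0,0,0]
    - [0,0,0]
    - [0,0,0]
    - [0,0,0]
    - [0,0,0]
    - [0,0,0]
    - [0,0,0]
  turn: [0,0,0,0,0,0,0,0]
  hand: 0

```text
time_s: 25.65
tcp_pos: [439.8, 253.7, 27.9]
eef_rot: [[-0.086, 0.996, 0.0], [0.996, 0.086, 0.001], [0.001, 0.0, -1.0]]
contact_force: [-1.0, -0.7, 6.2]
finger_gap: 20.1
grip_force: 38.9
```

jog_arm:
  slide:
    - [0,0,-0.1]
    - [0,0,-0.3]
    - [0,0,-0.5]
    - [0,0,-0.6]
    - [0,0,-0.6]
    - [0,0,-0.5]
    - [0,0,0]
    - [0,0,0]
  turn: [0,0,0,0,0,0,0,0]

```text
time_s: 26.45
tcp_pos: [439.6, 253.6, 157.7]
eef_rot: [[-0.086, 0.996, 0.0], [0.996, 0.086, 0.001], [0.001, 0.001, -1.0]]
contact_force: [-1.0, 0.9, -1.2]
finger_gap: 20.1
grip_force: 39.1
```

```bash
python3 -c "
from h import *
go(614.7,-35,40,5.1)"
```

```text
t 26.45 tcp [439.6 253.6 157.7] yaw(y) 4.94 q7 -0.25 gap 20.1 slide total/50 [-6.056  2.991  2.349] turn -0.002
```

jog_arm:
  slide:
    - [-0.3,0.15,0]
    - [-0.6,0.3,0]
    - [-0.6,0.3,0]
    - [-0.6,0.3,0]
    - [-0.6,0.3,0]
    - [-0.6,0.3,0]
    - [-0.6,0.3,0]
    - [-0.6,0.3,0]
    - [-0.6,0.3,0]
    - [-0.6,0.3,0]
    - [-0.356,0.14,0]
    - [0,0,0]
    - [0,0,0]
    - [0,0,0]
  turn: [0,0,0,0,0,0,0,0,0,0,0,0,0,0]

```text
time_s: 27.85
tcp_pos: [613.8, -34.1, 156.4]
eef_rot: [[-0.087, 0.996, -0.002], [0.996, 0.087, 0.001], [0.001, -0.002, -1.0]]
contact_force: [-0.3, 1.1, -0.7]
finger_gap: 20.2
grip_force: 39.1
```

```bash
python3 -c "
from h import *
go(614.7,-35,40,5.1); snap('wrist','p3')"
```

```text
t 27.85 tcp [613.8 -34.1 156.4] yaw(y) 4.99 q7 0.41 gap 20.2 slide total/50 [-0.021  0.02   2.328] turn -0.001
```

View pics/p3.png

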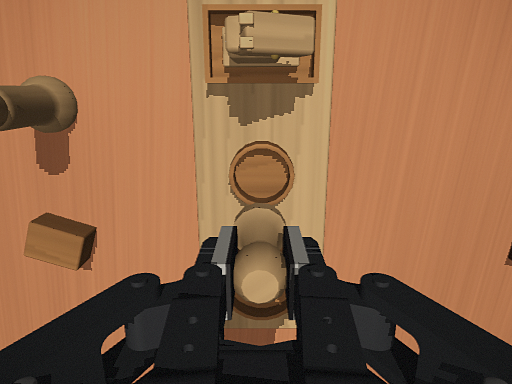

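jog_arm:
  slide:
    - [-0.02,0.02,0.3]
    - [0,0,0.4]
    - [0,0,0.5]
    - [0,0,0.4]
    - [0,0,0.3]
    - [0,0,0.2]
    - [0,0,0.1]
    - [0,0,0.08]
    - [0,0,0.03]
    - [0,0,0]
    - [0,0,0]
  turn: [0,0,0,0,0,0,0,0,0,0,0]

```text
time_s: 29.0
tcp_pos: [616.1, -36.4, 42.5]
eef_rot: [[-0.086, 0.996, 0.001], [0.996, 0.086, 0.0], [0.0, 0.001, -1.0]]
contact_force: [-0.0, 0.3, -0.7]
finger_gap: 19.9
grip_force: 39.2
```

jog_arm:
  slide:
    - [0.02,-0.02,0.03]
    - [0,0,0.02]
    - [0,0,0.01]
    - [0,0,0]
    - [0,0,0]
  turn: [0,0,0,0,0]

```text
time_s: 29.5
tcp_pos: [614.8, -35.3, 40.0]
eef_rot: [[-0.086, 0.996, 0.001], [0.996, 0.086, 0.001], [0.001, 0.001, -1.0]]
contact_force: [-2.8, 1.0, 9.1]
finger_gap: 20.5
grip_force: 39.9
```

jog_arm:
  slide:
    - [0,0,0]
    - [0,0,0]
    - [0,0,0]
    - [0,0,0]
    - [0,0,0]
  turn: [0,0,0,0,0]
  hand: 60

```text
time_s: 30.0
tcp_pos: [614.5, -35.5, 38.8]
eef_rot: [[-0.086, 0.996, -0.0], [0.996, 0.086, -0.0], [-0.0, -0.0, -1.0]]
contact_force: [0.9, 1.0, -0.1]
finger_gap: 60.2
grip_force: 0.0
```

jog_arm:
  slide:
    - [0,0,-0.2]
    - [0,0,-0.4]
    - [0,0,-0.6]
    - [0,0,-0.7]
    - [0,0,-0.7]
    - [0,0,-0.7]
    - [0,0,-0.2]
    - [0,0,0]
    - [0,0,0]
  turn: [0,0,0,0,0,0,0,0,0]

```text
time_s: 30.9
tcp_pos: [614.1, -35.2, 213.2]
eef_rot: [[-0.086, 0.996, -0.001], [0.996, 0.086, 0.0], [0.0, -0.001, -1.0]]
contact_force: [0.9, 1.0, -0.4]
finger_gap: 59.8
grip_force: 0.0
```

```bash
python3 -c "
from h import *
go(433,7,200,5.1)"
```

```text
t 30.9 tcp [614.1 -35.2 213.2] yaw(y) 4.94 q7 0.38 gap 59.8 slide total/50 [ 1.152 -3.535  0.268] turn -0.002
```

jog_arm:
  slide:
    - [0.165,-0.5,0]
    - [0.165,-0.5,0]
    - [0.165,-0.5,0]
    - [0.165,-0.5,0]
    - [0.165,-0.5,0]
    - [0.165,-0.5,0]
    - [0.162,-0.535,0]
    - [0,0,0.2]
    - [0,0,0.36]
    - [0,0,0]
    - [0,0,0]
  turn: [0,0,0,0,0,0,0,0,0,0,0]
  hand: 75

```text
time_s: 32.0
tcp_pos: [433.3, 6.3, 185.3]
eef_rot: [[-0.085, 0.996, -0.002], [0.996, 0.085, -0.002], [-0.002, -0.002, -1.0]]
contact_force: [0.9, 0.4, 0.9]
finger_gap: 75.0
grip_force: 0.0
```

```bash
python3 -c "
from h import *
go(433,7,27,5.1); s=snap('wrist','g4'); print(proj(s,[433,7,9]),proj(s,[433,7,82]))"
```

```text
t 32.0 tcp [433.3   6.3 185.3] yaw(y) 4.89 q7 0.12 gap 75.0 slide total/50 [1.800e-02 1.000e-03 3.165e+00] turn -0.002
(np.float64(260.693427316942), np.float64(162.04994034825287)) (np.float64(260.7460817637928), np.float64(182.7029859116932))
```

View pics/g4.png

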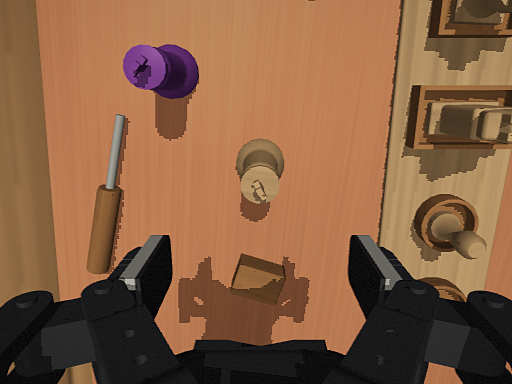

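jog_arm:
  slide:
    - [0.018,0,0.4]
    - [0,0,0.5]
    - [0,0,0.5]
    - [0,0,0.5]
    - [0,0,0.4]
    - [0,0,0.4]
    - [0,0,0.2]
    - [0,0,0.1]
    - [0,0,0.02]
    - [0,0,0]
    - [0,0,0]
  turn: [0,0,0,0,0,0,0,0,0,0,0]

```text
time_s: 33.15
tcp_pos: [434.1, 7.8, 35.6]
eef_rot: [[-0.086, 0.996, 0.001], [0.996, 0.086, 0.0], [0.0, 0.001, -1.0]]
contact_force: [-0.3, 0.0, 0.4]
finger_gap: 75.1
grip_force: 0.0
```

jog_arm:
  slide:
    - [0,0,0]
    - [0,0,0]
    - [0,0,0]
    - [0,0,0]
    - [0,0,0]
    - [0,0,0]
    - [0,0,0]
    - [0,0,0]
  turn: [0,0,0,0,0,0,0,0]
  hand: 0

```text
time_s: 33.95
tcp_pos: [433.7, 7.8, 35.2]
eef_rot: [[-0.086, 0.996, 0.0], [0.996, 0.086, 0.0], [0.0, 0.0, -1.0]]
contact_force: [-0.1, -0.9, 3.8]
finger_gap: 28.9
grip_force: 39.1
```

jog_arm:
  slide:
    - [0,0,-0.1]
    - [0,0,-0.3]
    - [0,0,-0.5]
    - [0,0,-0.6]
    - [0,0,-0.6]
    - [0,0,-0.5]
    - [0,0,0]
    - [0,0,0]
  turn: [0,0,0,0,0,0,0,0]

```text
time_s: 34.75
tcp_pos: [433.5, 8.1, 165.1]
eef_rot: [[-0.087, 0.996, 0.001], [0.996, 0.087, 0.001], [0.001, 0.001, -1.0]]
contact_force: [-0.7, 0.4, -1.3]
finger_gap: 29.0
grip_force: 39.7
```

```bash
python3 -c "
from h import *
go(622.8,-134.5,46,5.1)"
```

```text
t 34.75 tcp [433.5   8.1 165.1] yaw(y) 4.97 q7 0.17 gap 29.0 slide total/50 [-3.171  3.523  2.381] turn -0.001
```

jog_arm:
  slide:
    - [-0.2,0.2,0]
    - [-0.35,0.39,0]
    - [-0.35,0.39,0]
    - [-0.35,0.39,0]
    - [-0.35,0.39,0]
    - [-0.35,0.39,0]
    - [-0.35,0.39,0]
    - [-0.35,0.39,0]
    - [-0.35,0.39,0]
    - [-0.17,0.2,0]
    - [0,0,0]
    - [0,0,0]
    - [0,0,0]
  turn: [0,0,0,0,0,0,0,0,0,0,0,0,0]

```text
time_s: 36.05
tcp_pos: [621.4, -134.5, 163.9]
eef_rot: [[-0.086, 0.996, -0.002], [0.996, 0.086, 0.001], [0.001, -0.002, -1.0]]
contact_force: [-0.7, 0.0, -1.1]
finger_gap: 28.9
grip_force: 39.7
```

```bash
python3 -c "
from h import *
go(622.8,-134.5,47.2,5.1)"
```

```text
t 36.05 tcp [ 621.4 -134.5  163.9] yaw(y) 4.94 q7 0.59 gap 28.9 slide total/50 [-0.005  0.032  2.334] turn -0.002
```

jog_arm:
  slide:
    - [0,0.01,0.3]
    - [0,0,0.4]
    - [0,0,0.5]
    - [0,0,0.4]
    - [0,0,0.3]
    - [0,0,0.2]
    - [0,0,0.1]
    - [0,0,0.06]
    - [0,0,0.03]
    - [0,0,0]
    - [0,0,0]
  turn: [0,0,0,0,0,0,0,0,0,0,0]

```text
time_s: 37.15
tcp_pos: [623.3, -135.2, 51.0]
eef_rot: [[-0.086, 0.996, 0.001], [0.996, 0.086, -0.0], [-0.0, 0.001, -1.0]]
contact_force: [-0.4, -0.3, -0.6]
finger_gap: 28.9
grip_force: 39.7
```

jog_arm:
  slide:
    - [0,0,0.04]
    - [0,0,0.02]
    - [0,0,0.02]
    - [0,0,0]
    - [0,0,0]
  turn: [0,0,0,0,0]

```text
time_s: 37.65
tcp_pos: [623.0, -135.1, 47.3]
eef_rot: [[-0.086, 0.996, 0.0], [0.996, 0.086, 0.001], [0.001, 0.001, -1.0]]
contact_force: [-3.2, 1.5, 7.8]
finger_gap: 28.9
grip_force: 40.4
```

jog_arm:
  slide:
    - [0,0,0]
    - [0,0,0]
    - [0,0,0]
    - [0,0,0]
    - [0,0,0]
  turn: [0,0,0,0,0]
  hand: 65

```text
time_s: 38.15
tcp_pos: [622.9, -135.1, 46.3]
eef_rot: [[-0.086, 0.996, -0.0], [0.996, 0.086, -0.0], [0.0, -0.0, -1.0]]
contact_force: [0.1, -0.0, 1.0]
finger_gap: 64.8
grip_force: 0.0
```

jog_arm:
  slide:
    - [0,0,-0.2]
    - [0,0,-0.4]
    - [0,0,-0.6]
    - [0,0,-0.7]
    - [0,0,-0.7]
    - [0,0,-0.7]
    - [0,0,-0.7]
    - [0,0,-0.7]
    - [0.5,0,-0.5]
    - [0.7,0,-0.3]
    - [0.7,0,0]
    - [0.7,0,0]
    - [0,0,0]
    - [0,0,0]
    - [0,0,0]
  turn: [0,0,0,0,0,0,0,0,0,0,0,0,0,0,0]

```text
time_s: 39.65
tcp_pos: [611.7, -7.1, 321.9]
eef_rot: [[-0.084, 0.996, 0.001], [0.996, 0.084, -0.001], [-0.001, 0.001, -1.0]]
contact_force: [-0.8, -1.6, -0.2]
finger_gap: 65.0
grip_force: 0.0
```

```bash
python3 -c "
from h import *
go(600,0,330,5); s=snap('wrist'); S=snap('side'); w=s['img'][:290,130:420]; q=S['img'][60:350,160:330]
cv2.imwrite('pics/fin.png',cv2.resize(np.hstack([w,q]),None,fx=1.7,fy=1.7,interpolation=cv2.INTER_CUBIC))"
```

```text
t 39.65 tcp [611.7  -7.1 321.9] yaw(y) 4.83 q7 0.28 gap 65.0 slide total/50 [ 0.16  -0.221 -0.161] turn -0.002
```

View pics/fin.png

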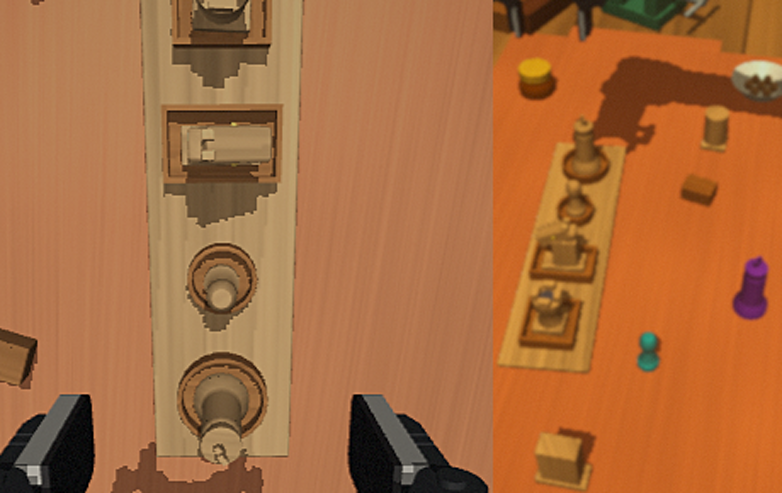

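All four pieces stand upright in their cups in both views: king, pawn, knight and rook from the far end to the near end. Both blanks are untouched, so I'm handing in.

```bash
python3 -c "
from h import *
print(job.close_job())"
```

```text
the job is handed in; nothing more can be done
None
```

The king, pawn, rook and knight each stand upright and released in their matching cups, both blanks were left untouched, and I handed the job in at about 40 s of the 109 s limit; the hand-in returned no verdict.

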